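# Mark the missing tool: turn over the status flag at the empty tray

### The job

One of the three tool stations has an empty tray. With the fingertips, push that station's green flag right over its pivot, 180 degrees, without flinging it, until it lies flat on the far side showing its red face. Leave the other two flags, the tools and the cork where they are.

Things in the scene. Friction and masses are not known exactly. Their poses are not given: they have to be found in the camera images.
- flag_out (a joint): Flag angle of the station whose tray is EMPTY (its tool is out), rad: 0 = level on the near side (along the station's -x, towards the robot), green face up; pi/2 = upright; 3.14 = level on the far side (+x), red face up; it stops at 0 and 3.14. Starts at 0 to 0.3. The hinge is stiff: the flag (about 50 g) stays at any angle it is left; turning it takes under 0.1 N m, about 1 N at the bar.
- station_out: Base of the station whose tray is EMPTY (its tool is out), fixed. Origin on the bench under the pivot's middle; x = from near to far side (the way the flag is to go over), y = along the pivot, z up. Plywood 8 mm thick, x -75 to 75, y -44 to 108 mm; grey tray 146 x 52 mm on it at y = 78 mm, rim 24 mm high. Two posts, 8 mm thick, at y = +-40 mm: 24 mm long in x, 82 mm high, with a 56 mm crosspiece just under pivot height.
- pivot_out (a point): Middle of the flag's pivot axis at the station whose tray is EMPTY (its tool is out), 70 mm above the bench; fixed, with the station's axes. The flag is a plate 60 mm wide (y) and 4 mm thick, from the pivot to a black finger bar. Beyond the posts the space between the base and the level flag is free.
- bar_out (a point): Middle of the round black finger bar (12 mm diameter, 64 mm long along the pivot axis) at the free edge of the flag of the station whose tray is EMPTY (its tool is out); moves with the flag, 80 mm from the pivot axis. Its z axis is the normal of the green face.
- flag_knife (a joint): Flag angle of the station whose tray holds the knife, rad: 0 = level on the near side (along the station's -x, towards the robot), green face up; pi/2 = upright; 3.14 = level on the far side (+x), red face up; it stops at 0 and 3.14. Starts at 0 to 0.3. The hinge is stiff: the flag (about 50 g) stays at any angle it is left; turning it takes under 0.1 N m, about 1 N at the bar.
- station_knife: Base of the station whose tray holds the knife, fixed. Origin on the bench under the pivot's middle; x = from near to far side (the way the flag is to go over), y = along the pivot, z up. Plywood 8 mm thick, x -75 to 75, y -44 to 108 mm; grey tray 146 x 52 mm on it at y = 78 mm, rim 24 mm high. Two posts, 8 mm thick, at y = +-40 mm: 24 mm long in x, 82 mm high, with a 56 mm crosspiece just under pivot height.
- bar_knife (a point): Middle of the round black finger bar (12 mm diameter, 64 mm long along the pivot axis) at the free edge of the flag of the station whose tray holds the knife; moves with the flag, 80 mm from the pivot axis. Its z axis is the normal of the green face.
- flag_burr (a joint): Flag angle of the station whose tray holds the burnisher, rad: 0 = level on the near side (along the station's -x, towards the robot), green face up; pi/2 = upright; 3.14 = level on the far side (+x), red face up; it stops at 0 and 3.14. Starts at 0 to 0.3. The hinge is stiff: the flag (about 50 g) stays at any angle it is left; turning it takes under 0.1 N m, about 1 N at the bar.
- station_burr: Base of the station whose tray holds the burnisher, fixed. Origin on the bench under the pivot's middle; x = from near to far side (the way the flag is to go over), y = along the pivot, z up. Plywood 8 mm thick, x -75 to 75, y -44 to 108 mm; grey tray 146 x 52 mm on it at y = 78 mm, rim 24 mm high. Two posts, 8 mm thick, at y = +-40 mm: 24 mm long in x, 82 mm high, with a 56 mm crosspiece just under pivot height.
- bar_burr (a point): Middle of the round black finger bar (12 mm diameter, 64 mm long along the pivot axis) at the free edge of the flag of the station whose tray holds the burnisher; moves with the flag, 80 mm from the pivot axis. Its z axis is the normal of the green face.
- knife: Knife with a square aluminium handle 66 x 16 x 16 mm, red collar and 50 mm steel shaft 6 mm thick along its +x; loose in its tray. Origin on its underside, 30 mm ahead of the handle's middle. To be left alone.
- burnisher: Burnisher with a mid-brown wooden handle 66 x 22 x 22 mm, brass collar and 45 mm steel shaft along its +x; loose in its tray. Origin on its underside, 30 mm ahead of the handle's middle. To be left alone.
- awl: Awl with a dark wooden handle 60 x 26 x 26 mm and 55 mm steel shaft along its +x; loose on the bench beyond the stations: the tool that is out. Origin on its underside, 30 mm ahead of the handle's middle. To be left alone.
- cork: Cork, 24 mm diameter, 36 mm high, standing loose on the bench beyond the stations. Origin in the middle of its underside. To be left alone.
Things that resemble listed ones, but are neither listed nor needed, are in the scene too. What is shaped like the station_out but orange is not meant.

How it is judged:
By the outcome, as a careful person would: the job done as asked, in the order asked, and still so for the second after the job is handed in, with the robot touching nothing.
It also fails if it takes over 48 s, if anything falls off the work surface, if the arm or the gripper's body presses on something with over 40 N, if the wrist force passes 120 N, or if a joint passes its speed limit or range.

### The arm

A 6-joint arm with a two-finger parallel gripper is mounted at the origin on the work surface. World frame = base frame: x ahead of the robot, y to its left, z up, the work surface at z = 0. Lengths are in m, angles in rad, forces in N, time in s.
With the tool pointing down it reaches from about 0.375 to 0.9 m from the base axis. Payload 3.1 kg.
Tool frame: the origin (TCP) lies between the finger pads; the fingertips stand 11 mm ahead of it and the grasp point (between the pads) lies 8 mm behind it; z points along the fingers, y is the line along which they close (so a half turn about z gives the same grasp; the last joint's range is limited). The gripper opens to 87 mm and grips with 3 to 60 N. Pads are 19 mm wide; open, the fingers measure 117 mm over their backs; the gripper's body (75 mm by 190 mm) begins 51 mm behind the grasp point.
Start: joints at [-1.458, 0.527, 1.433, -0, 1.181, -0.178], TCP at [0.179, -0.599, 0.234] pointing down, gripper open.
Joint ranges: [-3.08, 3.08], [-0.75, 2.2], [0.22, 2.44], [-1.43, 4.57], [0, 2.65], [-2.85, 2.85]. Speed limits (rad/s): [2.79, 2.79, 3.14, 3.14, 3.14, 3.14].

### API

Orientations are given as a unit quaternion [x, y, z, w].
In Python, from rig import robot gives the robot as it stands.
- The arm moves only by the tool move_arm, never from a script. Its argument "moves" is text: rows parted by semicolons, each of 7 numbers parted by spaces: the shift along the tool's x, y, z in units of 100 mm (1.0 is 100 mm), then the turn, a rotation vector about the tool's x, y, z in units of 90 degrees (1.0 is 90 degrees), then the opening, from 0 (shut) to 1 (fully open). A call has 1 to 12 rows; each row is the pose to reach, as a shift and turn from the pose commanded when the call began, along the tool's axes at that moment; what a row does not reach only later rows make up. A row lasts 1/10 s, in which the tool goes at most 50 mm and 8.59 degrees, less where a joint would pass 70% of its speed; a pose out of reach is approached as far as the arm can. A call with a number of a shift or a turn outside -1 to 1 is refused whole. A call with a gripper value outside its range is refused whole. The fingers move at their own pace and stop on an object; "squeeze" is the grip in N (left out, the last holds). Time passes only in rows, so rows that repeat a pose let the fingers close. It gives the time, the measured TCP pose, the force, the opening and the grip force at its end, in the units of the state.
- robot.get_obs(): the state, without advancing time (a new reading comes with each control period).
- robot.camera(name): name is "scene" or "top"; returns a dict with "image" (400x640x3 uint8, red, green, blue), "intrinsics" (3x3 intrinsics, pixels), "dist_coeffs" ([k1, k2, p1, p2, k3] as OpenCV has them; the pictures are not rectified), "extrinsics" (4x4, takes a point from world to camera coordinates). Camera axes: x right, y up, looking along -z (the intrinsics and any distortion apply to the point x, -y, -z); pixel columns grow to the right and rows downward; lengths in m; the calibration is good to about 2 mm. A picture is of the moment at which its call begins. There is no depth.
- robot.hand_in(): hands the job in; it is judged then, once.
The state is a dict: "time": time; "q": joint angles; "joint_velocities": joint speeds; "joint_torque": joint torques, N m; "position": TCP position; "tool_rot": TCP orientation; "ft_force": force on the tool from outside, world axes, zero at the start; "moment": the same for the moment, N m; "grip_width": finger opening in m; "grip_force": force on a finger pad.
Only numpy, scipy, OpenCV 4.12 (cv2) and the standard library are available. Lean on these libraries where they do the work, as an engineer would, in place of code of your own. Each camera call takes 0.05 s, during which the arm holds its last target. There are 200 camera calls.

## Working session

There is one attempt and no reset: what is moved stays moved. The work goes in short steps, Python scripts to look and compute and a tool call to move; the robot and the scene stay as the last step left them, time stands still between calls to the robot, and variables do not carry over. Pictures are saved under pics/ and viewed, at most 10 in all, crops included, and the job is handed in when it is done.

Besides the shell and the picture viewer there is one more tool, called as name(argument=value, ...), one argument or row to a line, values as JSON. move_arm: Moves the arm, as the interface text tells. Shifts and turns lie within -1 to 1; 1 stands for 100 mm of shift or 90 degrees of turn. Its arguments: {"type":"object","properties":{"moves":{"type":"string"},"squeeze":{"type":"number"}},"required":["moves"]}

```bash
mkdir -p pics
cat > h.py <<'E'
import numpy as np, cv2
from rig import robot
def snap(n,f):
    c=robot.camera(n); np.savez(f'pics/{f}.npz',**{k:np.array(v) for k,v in c.items()})
    cv2.imwrite(f'pics/{f}.png',cv2.cvtColor(c['image'],cv2.COLOR_RGB2BGR)); return c
def load(f): return np.load(f'pics/{f}.npz')
def ray(c,uv):
    p=cv2.undistortPoints(np.array([[uv]],float),c['intrinsics'],c['dist_coeffs'])[0,0]
    E=c['extrinsics'];R=E[:3,:3]
    return -R.T@E[:3,3], R.T@np.array([p[0],-p[1],-1])
def atz(c,uv,z):
    o,d=ray(c,uv); return o+d*(z-o[2])/d[2]
def proj(c,P):
    E=c['extrinsics'];q=np.atleast_2d(P)@E[:3,:3].T+E[:3,3]; q=q*[1,-1,-1]
    return cv2.projectPoints(q,np.zeros(3),np.zeros(3),c['intrinsics'],c['dist_coeffs'])[0][:,0]
E
python3 -c "
from h import *
snap('scene','s0');snap('top','t0');o=robot.get_obs();print(o['position'],o['tool_rot'])"
```

```text
[ 0.17914511 -0.59810861  0.23268712] [ 9.89450085e-01  1.44870994e-01  3.13572888e-05 -9.61016663e-04]
```

View pics/s0.png

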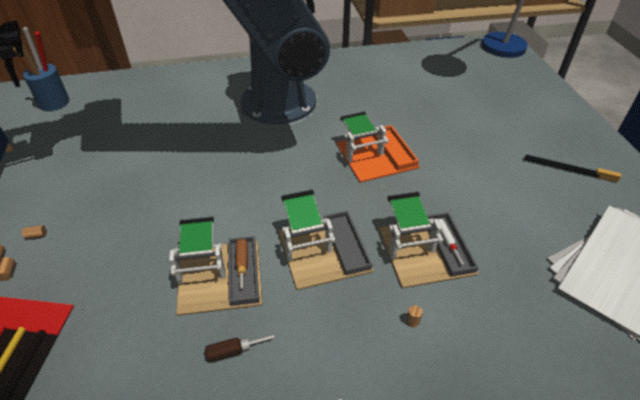

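View pics/t0.png

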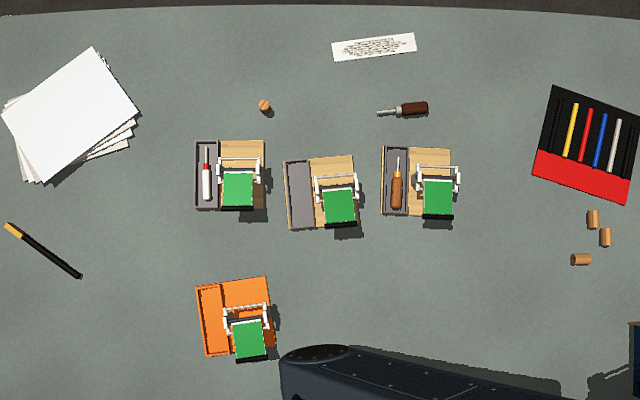

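Candidates, by top-view pixel:
- Knife station (230,175): tray is full.
- Middle plywood station (322,192): tray is empty.
- Burnisher station (418,182): tray is full.
- Orange decoy (238,318): not meant.

I choose the middle one and will check it in an enlarged crop.

```bash
python3 -c "
from h import *
a=cv2.imread('pics/t0.png')[140:250,270:380];b=cv2.imread('pics/s0.png')[180:295,265:380]
f=lambda i:cv2.resize(i,(400,400*i.shape[0]//i.shape[1]),interpolation=cv2.INTER_CUBIC)
cv2.imwrite('pics/c0.png',np.hstack([f(a),f(b)]))
c=load('t0');print(c['intrinsics'],c['dist_coeffs'],ray(c,(322,192)))
for uv in [(284,162),(353,155),(290,229)]:print(atz(c,uv,.008))
"
```

```text
[[466.58313995   0.         324.69206754]
 [  0.         466.58313995 200.14982096]
 [  0.           0.           1.        ]] [-0.12164871  0.          0.          0.          0.        ] (array([0.43743894, 0.02870667, 1.00294495]), array([ 0.10174185, -0.01141887, -0.99491538]))
[0.60425048 0.09911273 0.008     ]
[ 0.61964732 -0.04991887  0.008     ]
[0.46006321 0.08555563 0.008     ]
```

View pics/c0.png

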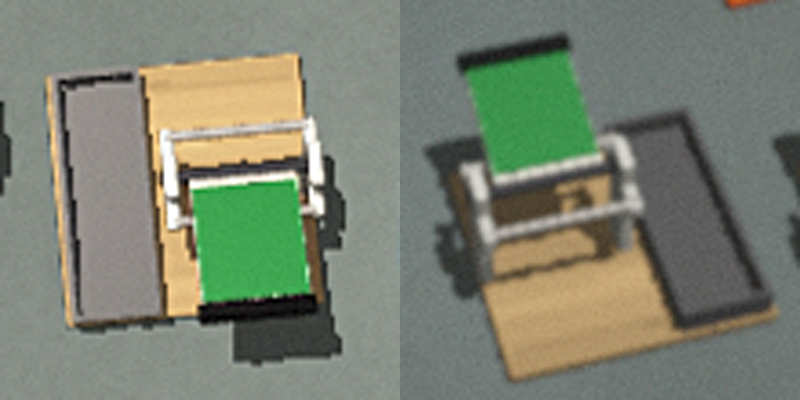

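The crop shows an empty grey tray at left, with the green flag on the near side, so this is station_out. The bar's ends in the crop are (200,313) and (315,300). Next I fit the station pose and the bar.

```bash
python3 -c "
from h import *
from scipy.optimize import least_squares
t,s=load('t0'),load('s0')
T=lambda x,y:(270+x/3.636,140+y/3.636)
S=lambda x,y:(265+(x-400)/3.478,180+y/3.478)
w=lambda p,L:np.array([p[0]+L[0]*np.cos(p[2])-L[1]*np.sin(p[2]),p[1]+L[0]*np.sin(p[2])+L[1]*np.cos(p[2]),L[2]])
f=lambda a,y:(-.08*np.cos(a),y,.07+.08*np.sin(a))
obs=lambda p:[(t,(.075,.108,.008),T(48,75)),(t,(.075,-.044,.008),T(300,55)),(t,(-.075,.108,.008),T(70,327)),
 (s,(.075,.108,.008),S(777,318)),(s,(.075,-.044,.008),S(511,378)),
 (t,f(p[3],0),T(257,308)),(s,f(p[3],0),S(515,53))]
r=lambda p:np.concatenate([proj(c,w(p,L))[0]-uv for c,L,uv in obs(p)])
q=least_squares(r,[.53,.02,.1,.1]);p=q.x
print(p,q.fun.reshape(-1,2).round(1))
for n,L in dict(bar=f(p[3],0),piv=(0,0,.07)).items(): print(n,w(p,L))
# neighbours: outer corners of burnisher/knife bases
print(atz(t,(383,146),.008),atz(t,(381,214),.008),'knife right', atz(t,(266,140),.008),atz(t,(267,208),.008))
"
```

```text
[ 0.54337873 -0.01110598  0.08853438  0.27272343] [[-1.  -0.6]
 [-0.3 -1.2]
 [-1.3 -0.5]
 [-0.2 -1.6]
 [-1.5 -0.5]
 [-0.1 -0.1]
 [-1.  -0. ]]
bar [ 0.46663721 -0.01791805  0.09154842]
piv [ 0.54337873 -0.01110598  0.07      ]
[ 0.63970528 -0.11548802  0.008     ] [ 0.4917683  -0.10909063  0.008     ] knife right [0.65261017 0.13853153 0.008     ] [0.50490381 0.13488795 0.008     ]
```

move_arm(
  moves="0.33 -0.33 0 0 0 0 0; 0.67 -0.67 0 0 0 0 0; 1 -1 0 0 0 0 0; 1 -1 0 0 0 0 0",
  squeeze=10,
)

```text
time: 0.5
position: [0.2479, -0.4672, 0.2327]
tool_rot: [0.989, 0.147, 0.0, -0.004]
ft_force: [-0.5, -0.5, -0.3]
grip_width: 0.063
grip_force: 0.0
```

move_arm(
  moves="0.33 -0.33 0 0 0 0 0; 0.67 -0.67 0 0 0 0 0; 1 -1 0 0 0 0 0; 1 -1 0 0 0 0 0",
)

```text
time: 0.9
position: [0.3142, -0.3441, 0.233]
tool_rot: [0.989, 0.147, -0.0, -0.003]
ft_force: [0.2, -0.6, 0.6]
grip_width: 0.0308
grip_force: 0.0
```

move_arm(
  moves="0.33 -0.33 0 0 0 0 0; 0.67 -0.67 0 0 0 0 0; 1 -1 0 0 0 0 0; 1 -1 0 0 0 0 0",
)

```text
time: 1.3
position: [0.3816, -0.2214, 0.2333]
tool_rot: [0.989, 0.148, -0.0, -0.001]
ft_force: [-2.1, 0.2, 0.3]
grip_width: 0.0026
grip_force: 0.0
```

move_arm(
  moves="0.13 -0.32 0 0 0 0 0; 0.27 -0.63 0 0 0 0 0; 0.4 -0.95 0 0 0 0.06 0; 0.4 -0.95 0 0 0 0.13 0",
)

```text
time: 1.7
position: [0.3909, -0.1207, 0.2333]
tool_rot: [0.999, 0.043, -0.001, -0.001]
ft_force: [0.7, -0.7, -0.0]
grip_width: 0.0001
grip_force: 0.0
```

move_arm(
  moves="0.1 -0.33 0 0 0 0 0; 0.2 -0.66 0 0 0 0 0; 0.2 -1 0 0 0 0 0; 0.2 -1 0 0 0 0 0;0.2 -1 0 0 0 0 0",
)

```text
time: 2.2
position: [0.4037, -0.0224, 0.2336]
tool_rot: [0.999, 0.044, 0.0, 0.001]
ft_force: [0.3, 0.0, 0.0]
grip_width: 0.0004
grip_force: 0.0
```

move_arm(
  moves="0 0 0.15 0 0.08 0 0; 0 0 0.3 0 0.17 0 0; 0 0 0.45 0 0.25 0 0; 0 0 0.6 0 0.33 0 0; 0 0 0.75 0 0.42 0 0; 0 0 0.9 0 0.5 0 0; 0 0 1 0 0.5 0 0; 0 0 1 0 0.5 0 0; 0 0 1 0 0.5 0 0",
)

```text
time: 3.1
position: [0.4244, -0.0023, 0.157]
tool_rot: [0.957, 0.063, 0.272, -0.084]
ft_force: [-0.3, -0.3, -0.4]
grip_width: 0.0003
grip_force: 0.0
```

```bash
cat >> h.py <<'E'
from scipy.spatial.transform import Rotation as Ro
def st():
    o=robot.get_obs();M=Ro.from_euler('z',.0885).as_matrix()
    P=M.T@(o['position']-[.5434,-.0111,0]);R=M.T@Ro.from_quat(o['tool_rot']).as_matrix()
    print('q',np.round(o['q'],3),'P',(P*1e3).round(1),'\n',R.round(3),'F',np.round(M.T@o['ft_force'],1),o['time'])
E
python3 -c "
from h import *
st()"
```

```text
q [-0.62   0.419  2.393  1.602  0.471 -0.703] P [-117.8   19.3  157. ] 
 [[ 0.848  0.079  0.525]
 [-0.    -0.989  0.148]
 [ 0.53  -0.126 -0.838]] F [-0.3 -0.2 -0.4] 3.1
```

move_arm(
  moves="0 0 0 0 0 0 0; 0 0 0 0 0 0 0",
)

```text
time: 3.3
position: [0.4236, -0.001, 0.157]
tool_rot: [0.957, 0.062, 0.27, -0.085]
ft_force: [1.2, -0.2, -0.1]
grip_width: 0.0006
grip_force: 0.0
```

```bash
python3 -c "
from h import *
st()"
```

```text
q [-0.618  0.417  2.393  1.591  0.47  -0.688] P [-118.5   20.6  157. ] 
 [[ 0.85   0.078  0.522]
 [-0.002 -0.989  0.151]
 [ 0.527 -0.129 -0.84 ]] F [ 1.2 -0.3 -0.1] 3.3
```

move_arm(
  moves="0 0.03 -0.15 -0.02 -0.09 0.01 0; 0.01 0.06 -0.3 -0.05 -0.18 0.015 0; 0.02 0.1 -0.4 -0.07 -0.27 0.02 0; 0.04 0.13 -0.5 -0.094 -0.353 0.026 0; 0.04 0.13 -0.5 -0.094 -0.353 0.026 0; 0.04 0.13 -0.5 -0.094 -0.353 0.026 0",
)

```text
time: 3.9
position: [0.4053, -0.0152, 0.1973]
tool_rot: [0.989, 0.066, 0.118, -0.065]
ft_force: [0.4, 0.4, 0.6]
grip_width: 0.0006
grip_force: 0.0
```

```bash
python3 -c "
from h import *
st()"
```

```text
q [-0.497  0.242  2.147  0.393  0.658  0.64 ] P [-137.9    8.1  197.3] 
 [[ 0.97   0.058  0.237]
 [ 0.029 -0.992  0.124]
 [ 0.242 -0.113 -0.964]] F [0.4 0.4 0.6] 3.9
```

move_arm(
  moves="0 0 0 -0.04 -0.08 0 0; 0 0.05 -0.1 -0.08 -0.155 0.01 0; 0 0.05 -0.1 -0.08 -0.155 0.01 0; 0 0.05 -0.1 -0.08 -0.155 0.01 0",
)

```text
time: 4.3
position: [0.406, -0.0202, 0.2063]
tool_rot: [0.998, 0.06, 0.003, 0.004]
ft_force: [0.1, 0.3, -0.0]
grip_width: 0.0004
grip_force: 0.0
```

```bash
python3 -c "
from h import *
st()"
```

```text
q [-0.323  0.278  1.989 -0.005  0.865  1.131] P [-137.7    3.   206.3] 
 [[ 0.999  0.031  0.007]
 [ 0.031 -0.999 -0.007]
 [ 0.006  0.008 -1.   ]] F [ 0.1  0.3 -0. ] 4.3
```

```bash
cat > k.py <<'E'
import numpy as np
from scipy.optimize import least_squares
from scipy.spatial.transform import Rotation as Ro
def rz(a): return Ro.from_euler('z',a).as_matrix()
def ry(a): return Ro.from_euler('y',a).as_matrix()
def fk(q,k):
    h,L1,a,e,L2,Lt,ax,ez=k
    R=rz(q[0]);p=np.array([0,0,h]);R=R@ry(q[1]);p=p+R@[ax,0,L1];R=R@ry(q[2]);p=p+R@[a,e,L2]
    R=R@rz(q[3])@ry(q[4]);p=p+R@[ez,0,Lt];R=R@rz(q[5]+np.pi/2);return p,R
D=[([-1.458,.527,1.433,0,1.181,-.178],[.179,-.5985,.2335]),([-.62,.419,2.393,1.602,.471,-.703],[.4244,-.0023,.157]),
([-.618,.417,2.393,1.591,.47,-.688],[.4236,-.001,.157]),([-.497,.242,2.147,.393,.658,.64],[.4053,-.0152,.1973]),
([-.323,.278,1.989,-.005,.865,1.131],[.406,-.0202,.2063])]
reg=np.array([.2,.4,0,0,.4,.25,0,0])
f=lambda k:np.concatenate([np.concatenate([fk(q,k)[0]-p for q,p in D]),3e-3*(k-reg)])
k=least_squares(f,reg).x
if __name__=='__main__':
    print(k.round(3),(f(k)*1e3).round(1))
    M=rz(.0885)
    lo=np.array([-3.08,-.75,.22,-1.43,0,-2.85]);hi=np.array([3.08,2.2,2.44,4.57,2.65,2.85])
    for q4 in (0.,3.14):
      for X,Z in ((-.14,.2),(-.12,.08),(-.099,.069),(-.088,.08),(-.06,.12)):
        for tl in (20,30,45,60):
          Pt=M@[X,0,Z]+[.5434,-.0111,0];Rt=M@np.diag([1,-1,-1.])@ry(np.radians(tl))
          def g(q):
            p,R=fk(q,k);return np.r_[(p-Pt)*10,(Ro.from_matrix(R.T@Rt)).as_rotvec()]
          best=min((least_squares(g,np.clip([-.3,.4,1.9,q4+d,.4,q6],lo+.05,hi-.05),bounds=(lo,hi)) for q6 in(-2,0,1.1) for d in (0,.5,-.5)),key=lambda s:s.cost)
          print(X,Z,tl,best.cost.round(5),best.x.round(2))
E
python3 k.py
```

```text
[ 0.277  0.587  0.114  0.111  0.392  0.297  0.    -0.   ] [ 0.2  0.   0.   0.1 -0.  -0.  -0.1 -0.   0.1 -0.   0.1 -0.   0.1 -0.2
 -0.1  0.2  0.6  0.3  0.3 -0.   0.1  0.  -0. ]
-0.14 0.2 20 0.0 [-0.48  0.2   2.24  0.45  0.44  0.62]
-0.14 0.2 30 0.0 [-0.58  0.22  2.37  1.2   0.34 -0.21]
-0.14 0.2 45 0.0142 [-0.69  0.26  2.44  1.58  0.46 -0.7 ]
-0.14 0.2 60 0.08154 [-0.83  0.3   2.44  1.49  0.64 -0.78]
-0.12 0.08 20 0.0 [-0.44  0.59  2.32  1.94  0.19 -0.88]
-0.12 0.08 30 0.00028 [-0.52  0.68  2.44  2.49  0.48 -1.53]
-0.12 0.08 45 0.03408 [-0.62  0.7   2.44  2.28  0.56 -1.45]
-0.12 0.08 60 0.10808 [-0.93  0.92  2.44  1.82  0.89 -1.57]
-0.099 0.069 20 0.0 [-0.41  0.62  2.27  1.91  0.17 -0.81]
-0.099 0.069 30 0.0 [-0.49  0.72  2.41  2.55  0.51 -1.55]
-0.099 0.069 45 0.01984 [-0.58  0.78  2.44  2.44  0.67 -1.58]
-0.099 0.069 60 0.0815 [-0.87  0.98  2.44  1.98  0.95 -1.67]
-0.088 0.08 20 0.0 [-0.39  0.59  2.24  1.53  0.16 -0.42]
-0.088 0.08 30 0.0 [-0.47  0.67  2.37  2.47  0.44 -1.44]
-0.088 0.08 45 0.01236 [-0.56  0.76  2.44  2.47  0.69 -1.58]
-0.088 0.08 60 0.06871 [-0.79  0.9   2.44  2.07
[... 715 characters left out ...]
 0.069 20 0.0 [-0.41  0.62  2.27  1.91  0.17 -0.81]
-0.099 0.069 30 0.0 [-0.49  0.72  2.41  2.55  0.51 -1.55]
-0.099 0.069 45 0.01984 [-0.58  0.78  2.44  2.44  0.67 -1.58]
-0.099 0.069 60 0.0815 [-0.87  0.98  2.44  1.98  0.95 -1.67]
-0.088 0.08 20 0.0 [-0.39  0.59  2.24  1.53  0.16 -0.42]
-0.088 0.08 30 0.0 [-0.47  0.67  2.37  2.47  0.44 -1.44]
-0.088 0.08 45 0.01236 [-0.56  0.76  2.44  2.47  0.69 -1.58]
-0.088 0.08 60 0.06871 [-0.79  0.9   2.44  2.07  0.92 -1.61]
-0.06 0.12 20 0.0 [-0.36  0.49  2.14  0.66  0.24  0.51]
-0.06 0.12 30 0.0 [-0.42  0.53  2.27  2.03  0.28 -0.93]
-0.06 0.12 45 0.00067 [-0.53  0.69  2.44  2.51  0.74 -1.55]
-0.06 0.12 60 0.03497 [-0.65  0.75  2.44  2.28  0.87 -1.53]
```

```bash
cat > plan.py <<'E'
from h import *
import k as K
M=K.rz(.0885);O=np.array([.5434,-.0111,0]);lo=np.array([-3.08,-.75,.22,-1.43,0.,-2.85]);hi=np.array([3.08,2.2,2.39,4.57,2.65,2.85])
def pose(X,Z,t): return M@[X,0,Z]+O, M@np.diag([1,-1,-1.])@K.ry(np.radians(t))
def arc(a,t,s=0.,off=.016):
    T=np.radians(t);d=np.array([np.sin(T),-np.cos(T)]);n=np.array([np.cos(T),np.sin(T)])
    return tuple(np.array([-.08*np.cos(a),.07+.08*np.sin(a)])-off*n+s*d)+(t,)
def rows(ws,ref=None):
    """ws: waypoints per row, relative to ref (position,R) or the measured pose"""
    o=robot.get_obs()
    p0,R0=ref if ref else (o['position'],Ro.from_quat(o['tool_rot']).as_matrix()); q=np.array(o['q']);out=[]
    for w in ws:
        p,R=pose(*w); v=R0.T@(p-p0)*10; r=Ro.from_matrix(R0.T@R).as_rotvec()/(np.pi/2)
        g=lambda x:np.r_[(K.fk(x,K.k)[0]-p)*10,Ro.from_matrix(K.fk(x,K.k)[1].T@R).as_rotvec()]
        s=K.least_squares(g,np.clip(q,lo+.01,hi-.01),bounds=(lo,hi)); 
        out.append(' '.join(f'{x:.2f}' for x in np.r_[v,r])+' 0'); print(np.round(w,3),'err %.4f'%s.cost,'dq',np.abs(s.x-q).max().round(2),'q3-5',s.x[2:5].round(2)); q=s.x
    print('; '.join(out))
def tl(a): return float(np.clip(90-np.degrees(a),-35,27))
E
python3 -c "
from plan import *
W=[(-.135,.19,7),(-.13,.17,14),(-.125,.15,20),(-.122,.13,26),(-.12,.115,27),(-.118,.1,27),(-.115,.085,27),(-.112,.078,27)]
rows(W)
print('ARC');c=arc(.27,27)
rows([W[-1]]+[arc(a,tl(a)) for a in np.arange(.27,3.15,.12)],pose(*W[-1]))
"
```

```text
[-0.135  0.19   7.   ] err 0.0000 dq 0.19 q3-5 [2.08 0.09 0.68]
[-0.13  0.17 14.  ] err 0.0000 dq 0.22 q3-5 [2.18 0.27 0.46]
[-0.125  0.15  20.   ] err 0.0000 dq 0.48 q3-5 [2.27 0.71 0.27]
[-0.122  0.13  26.   ] err 0.0000 dq 1.17 q3-5 [2.37 1.83 0.25]
[-0.12   0.115 27.   ] err 0.0000 dq 0.33 q3-5 [2.39 2.14 0.3 ]
[-0.118  0.1   27.   ] err 0.0000 dq 0.12 q3-5 [2.39 2.26 0.33]
[-0.115  0.085 27.   ] err 0.0001 dq 0.11 q3-5 [2.39 2.37 0.36]
[-0.112  0.078 27.   ] err 0.0000 dq 0.06 q3-5 [2.39 2.43 0.38]
0.02 0.03 0.16 0.00 0.07 0.02 0; 0.07 0.03 0.36 0.00 0.15 0.02 0; 0.12 0.03 0.56 0.00 0.22 0.02 0; 0.15 0.03 0.76 0.00 0.28 0.02 0; 0.17 0.03 0.91 -0.00 0.30 0.02 0; 0.19 0.03 1.06 -0.00 0.30 0.02 0; 0.22 0.03 1.21 -0.00 0.30 0.02 0; 0.25 0.03 1.28 -0.00 0.30 0.02 0
ARC
[-0.112  0.078 27.   ] err 0.0000 dq 2.55 q3-5 [2.39 2.43 0.38]
[-0.091  0.084 27.   ] err 0.0000 dq 0.14 q3-5 [2.34 2.33 0.33]
[-0.088  0.093 27.   ] err 0.0000 dq 0.11 q3-5 [2.32 2.23 0.3 ]
[-0.084  0.102 27.   ] err 0.0000 dq 0.13 q3-5 [2.31 2.11 0.27]
[-0.079  0.11  27.   ] err 0.0000 dq 0.15 q3-5 [2.29 1.98 0.25]

[... 1591 characters left out ...]
17 0.00 0.00 0.00 0; 0.62 -0.00 -0.20 0.00 0.00 0.00 0; 0.71 -0.00 -0.22 0.00 0.00 0.00 0; 0.81 -0.00 -0.22 0.00 -0.01 0.00 0; 0.91 -0.00 -0.23 0.00 -0.08 0.00 0; 1.00 -0.00 -0.23 0.00 -0.16 -0.00 0; 1.10 -0.00 -0.22 0.00 -0.24 0.00 0; 1.20 -0.00 -0.20 0.00 -0.31 0.00 0; 1.29 -0.00 -0.17 0.00 -0.39 0.00 0; 1.38 0.00 -0.12 0.00 -0.47 0.00 0; 1.46 -0.00 -0.07 -0.00 -0.54 0.00 0; 1.53 0.00 -0.00 0.00 -0.62 0.00 0; 1.60 -0.00 0.07 0.00 -0.69 -0.00 0; 1.64 0.00 0.16 0.00 -0.69 -0.00 0; 1.66 -0.00 0.25 0.00 -0.69 -0.00 0; 1.68 -0.00 0.34 0.00 -0.69 -0.00 0; 1.69 -0.00 0.44 0.00 -0.69 -0.00 0; 1.68 -0.00 0.53 0.00 -0.69 -0.00 0; 1.66 -0.00 0.63 0.00 -0.69 -0.00 0; 1.64 -0.00 0.72 0.00 -0.69 -0.00 0
```

move_arm(
  moves="0.02 0.03 0.1 0 0.04 0.02 0; 0.02 0.03 0.16 0 0.07 0.02 0; 0.07 0.03 0.36 0 0.15 0.02 0; 0.12 0.03 0.56 0 0.22 0.02 0; 0.13 0.03 0.66 0 0.25 0.02 0; 0.15 0.03 0.76 0 0.28 0.02 0; 0.15 0.03 0.76 0 0.28 0.02 0; 0.15 0.03 0.76 0 0.28 0.02 0; 0.17 0.03 0.91 0 0.3 0.02 0; 0.17 0.03 0.95 0 0.3 0.02 0; 0.17 0.03 0.95 0 0.3 0.02 0; 0.17 0.03 0.95 0 0.3 0.02 0",
)

```text
time: 5.5
position: [0.4229, -0.018, 0.1132]
tool_rot: [0.971, 0.043, 0.235, -0.018]
ft_force: [0.5, -0.1, -0.5]
grip_width: 0.0005
grip_force: 0.0
```

```bash
python3 -c "
from plan import *
st()
rows([(-.118,.1,27),(-.115,.085,27),(-.112,.078,27),(-.108,.078,27)])"
```

```text
q [-0.509  0.528  2.397  2.137  0.325 -1.133] P [-120.6    3.8  113.2] 
 [[ 0.889  0.003  0.458]
 [-0.004 -1.     0.014]
 [ 0.458 -0.015 -0.889]] F [ 0.5 -0.1 -0.5] 5.5
[-0.118  0.1   27.   ] err 0.0000 dq 0.12 q3-5 [2.39 2.26 0.33]
[-0.115  0.085 27.   ] err 0.0001 dq 0.11 q3-5 [2.39 2.37 0.36]
[-0.112  0.078 27.   ] err 0.0000 dq 0.06 q3-5 [2.39 2.43 0.38]
[-0.108  0.078 27.   ] err 0.0000 dq 0.01 q3-5 [2.39 2.44 0.39]
-0.04 0.04 0.13 -0.01 -0.00 -0.00 0; -0.08 0.04 0.28 -0.01 -0.00 -0.00 0; -0.08 0.04 0.35 -0.01 -0.00 -0.00 0; -0.05 0.04 0.37 -0.01 -0.00 -0.00 0
```

Excellent, that matches the plan.

move_arm(
  moves="-0.02 0.02 0.06 0 0 0 0; -0.04 0.04 0.13 -0.01 0 0 0; -0.06 0.04 0.2 -0.01 0 0 0; -0.08 0.04 0.28 -0.01 0 0 0; -0.08 0.04 0.35 -0.01 0 0 0; -0.05 0.04 0.37 -0.01 0 0 0; -0.05 0.04 0.37 -0.01 0 0 0; -0.05 0.04 0.37 -0.01 0 0 0",
)

```text
time: 6.3
position: [0.4363, -0.0195, 0.0784]
tool_rot: [0.971, 0.042, 0.236, -0.011]
ft_force: [0.2, -0.7, -1.0]
grip_width: 0.0001
grip_force: 0.0
```

```bash
python3 -c "
from plan import *
st();c=snap('scene','s1');t=snap('top','t1')
f=lambda i:cv2.resize(i,(400,400),interpolation=cv2.INTER_CUBIC)
cv2.imwrite('pics/c1.png',np.hstack([f(cv2.imread('pics/t1.png')[130:260,260:390]),f(cv2.imread('pics/s1.png')[140:300,240:400])]))
rows([arc(a,tl(a)) for a in np.arange(.27,1.2,.08)])"
```

```text
q [-0.479  0.653  2.39   2.447  0.397 -1.428] P [-107.4    1.1   78.4] 
 [[ 0.889 -0.002  0.459]
 [-0.003 -1.     0.001]
 [ 0.459 -0.002 -0.889]] F [ 0.1 -0.7 -1. ] 6.3
[-0.091  0.084 27.   ] err 0.0000 dq 0.15 q3-5 [2.34 2.33 0.33]
[-0.089  0.09  27.   ] err 0.0000 dq 0.07 q3-5 [2.33 2.27 0.31]
[-0.087  0.096 27.   ] err 0.0000 dq 0.08 q3-5 [2.32 2.2  0.29]
[-0.084  0.102 27.   ] err 0.0000 dq 0.09 q3-5 [2.31 2.11 0.27]
[-0.081  0.107 27.   ] err 0.0000 dq 0.1 q3-5 [2.29 2.02 0.25]
[-0.077  0.112 27.   ] err 0.0000 dq 0.11 q3-5 [2.28 1.93 0.24]
[-0.073  0.117 27.   ] err 0.0000 dq 0.11 q3-5 [2.27 1.82 0.23]
[-0.068  0.122 27.   ] err 0.0000 dq 0.12 q3-5 [2.25 1.72 0.22]
[-0.063  0.126 27.   ] err 0.0000 dq 0.12 q3-5 [2.24 1.61 0.22]
[-0.058  0.13  27.   ] err 0.0000 dq 0.11 q3-5 [2.22 1.51 0.21]
[-0.053  0.133 27.   ] err 0.0000 dq 0.11 q3-5 [2.21 1.41 0.21]
[-0.047  0.136 24.11 ] err 0.0000 dq 0.53 q3-5 [2.15 0.9  0.23]
0.17 0.01 0.02 -0.00 -0.00 -0.00 0; 0.21 0.01 -0.02 -0.00 -0.00 -0.00 0; 0.26 0.01 -0.06 -0.00 -0.00 -0.00 0; 0.31 0.01 -0.10 -0.00 -0.00 -0.00 0; 0.37 0.01 -0.13 -0.00 -0.00 -0.00 0; 0.43 0.01 -0.16 -0.00 -0.00 -0.00 0; 0.49 0.01 -0.19 -0.00 -0.00 -0.00 0; 0.55 0.01 -0.21 -0.00 -0.00 -0.00 0; 0.61 0.01 -0.22 -0.00 -0.00 -0.00 0; 0.67 0.01 -0.23 -0.00 -0.00 -0.00 0; 0.74 0.01 -0.23 -0.00 -0.00 -0.00 0; 0.80 0.01 -0.24 -0.00 -0.04 -0.00 0
```

View pics/c1.png

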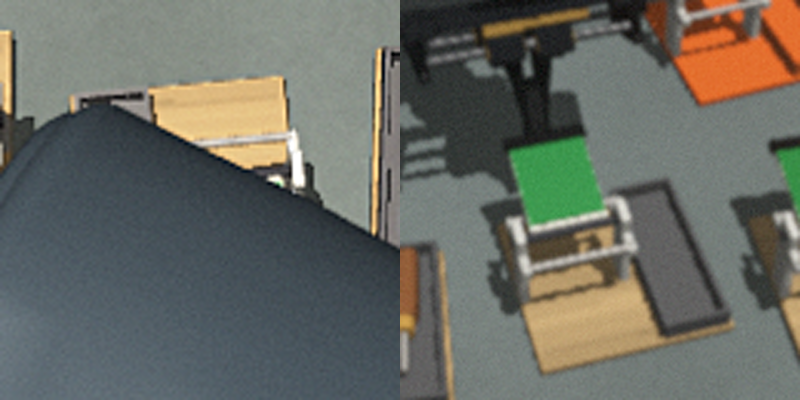

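The fingers (crop (540,110)) sit behind and below the bar (crop (545,145)), centred on it. The flag has not moved. Pushing along the arc now.

move_arm(
  moves="0.08 0.01 0.02 0 0 0 0; 0.17 0.01 0.02 0 0 0 0; 0.21 0.01 -0.02 0 0 0 0; 0.26 0.01 -0.06 0 0 0 0; 0.31 0.01 -0.1 0 0 0 0; 0.37 0.01 -0.13 0 0 0 0; 0.43 0.01 -0.16 0 0 0 0; 0.49 0.01 -0.19 0 0 0 0; 0.55 0.01 -0.21 0 0 0 0; 0.61 0.01 -0.22 0 0 0 0; 0.67 0.01 -0.23 0 0 0 0; 0.67 0.01 -0.23 0 0 0 0",
)

```text
time: 7.6
position: [0.4856, -0.0162, 0.1298]
tool_rot: [0.971, 0.042, 0.236, -0.011]
ft_force: [0.4, 0.0, 0.6]
grip_width: 0.0005
grip_force: 0.0
```

```bash
python3 -c "
from plan import *
st();c=snap('scene','s2')
cv2.imwrite('pics/c2.png',cv2.resize(cv2.imread('pics/s2.png')[140:300,240:400],(480,480),interpolation=cv2.INTER_CUBIC))
rows([arc(a,tl(a)) for a in np.arange(.99,1.9,.08)])"
```

```text
q [-0.402  0.484  2.226  1.551  0.219 -0.42 ] P [-58.1   0.  129.8] 
 [[ 0.888 -0.001  0.46 ]
 [-0.002 -1.     0.001]
 [ 0.46  -0.002 -0.888]] F [0.4 0.  0.6] 7.6
[-0.058  0.13  27.   ] err 0.0000 dq 0.05 q3-5 [2.22 1.51 0.21]
[-0.053  0.133 27.   ] err 0.0000 dq 0.11 q3-5 [2.21 1.41 0.21]
[-0.047  0.136 24.11 ] err 0.0000 dq 0.53 q3-5 [2.15 0.9  0.23]
[-0.042  0.14  19.526] err 0.0000 dq 0.48 q3-5 [2.08 0.44 0.33]
[-0.036  0.143 14.943] err 0.0000 dq 0.23 q3-5 [2.   0.23 0.46]
[-0.03   0.146 10.359] err 0.0000 dq 0.13 q3-5 [1.93 0.12 0.59]
[-0.024  0.148  5.775] err 0.0000 dq 0.13 q3-5 [1.85 0.05 0.71]
[-0.018  0.15   1.192] err 0.0000 dq 0.12 q3-5 [1.78 0.01 0.84]
[-0.011  0.151 -3.392] err 0.0000 dq 0.12 q3-5 [ 1.7  -0.02  0.96]
[-5.000e-03  1.510e-01 -7.976e+00] err 0.0000 dq 0.12 q3-5 [ 1.63 -0.05  1.07]
[ 2.0000e-03  1.5200e-01 -1.2559e+01] err 0.0000 dq 0.11 q3-5 [ 1.55 -0.06  1.18]
[ 8.0000e-03  1.5100e-01 -1.7143e+01] err 0.0000 dq 0.11 q3-5 [ 1.48 -0.08  1.29]
0.00 0.00 -0.00 -0.00 -0.00 -0.00 0; 0.07 0.00 -0.00 -0.00 -0.00 -0.00 0; 0.13 0.00 -0.01 -0.00 -0.04 -0.00 0; 0.20 0.00 -0.02 -0.00 -0.09 -0.00 0; 0.26 0.00 -0.02 -0.00 -0.14 -0.00 0; 0.33 -0.00 -0.02 -0.00 -0.19 -0.00 0; 0.39 -0.00 -0.01 -0.00 -0.24 -0.00 0; 0.45 -0.00 0.01 -0.00 -0.29 -0.00 0; 0.52 -0.00 0.03 -0.00 -0.34 -0.00 0; 0.58 -0.00 0.05 -0.00 -0.39 -0.00 0; 0.64 -0.00 0.08 -0.00 -0.44 -0.00 0; 0.69 -0.00 0.11 -0.00 -0.49 -0.00 0
```

View pics/c2.png

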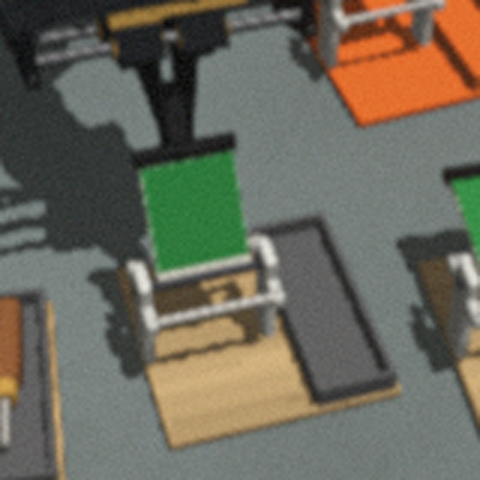

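```bash
python3 -c "
from plan import *
c=load('s2')
for a in (.27,.4,.5,.6,.7,.8,.9,1.,1.1): print(a,proj(c,M@[-.08*np.cos(a),0,.07+.08*np.sin(a)]+O)[0].round(1), proj(c,M@[-.08*np.cos(a),.032,.07+.08*np.sin(a)]+O)[0].round(1))"
```

```text
0.27 [297.  195.3] [312.9 192.2]
0.4 [297.3 192.9] [313.4 189.7]
0.5 [297.6 191.4] [313.8 188.2]
0.6 [298.  190.3] [314.4 187.1]
0.7 [298.6 189.6] [315.  186.3]
0.8 [299.2 189.2] [315.8 186. ]
0.9 [299.9 189.4] [316.7 186.1]
1.0 [300.7 189.9] [317.6 186.6]
1.1 [301.6 190.9] [318.6 187.5]
```

The bar centre at pixel (301.7,190) corresponds to a flag angle of about 1.0 rad, which is on plan. I continue over the top.

move_arm(
  moves="0.07 0 0 0 0 0 0; 0.13 0 -0.01 0 -0.04 0 0; 0.2 0 -0.02 0 -0.09 0 0; 0.26 0 -0.02 0 -0.14 0 0; 0.33 0 -0.02 0 -0.19 0 0; 0.39 0 -0.01 0 -0.24 0 0; 0.45 0 0.01 0 -0.29 0 0; 0.52 0 0.03 0 -0.34 0 0; 0.58 0 0.05 0 -0.39 0 0; 0.64 0 0.08 0 -0.44 0 0; 0.69 0 0.11 0 -0.49 0 0; 0.69 0 0.11 0 -0.49 0 0",
)

```text
time: 8.85
position: [0.5534, -0.0101, 0.1494]
tool_rot: [0.988, 0.044, -0.146, 0.004]
ft_force: [-0.5, 0.5, 0.4]
grip_width: 0.0003
grip_force: 0.0
```

```bash
python3 -c "
from plan import *
st();c=snap('scene','s3')
cv2.imwrite('pics/c3.png',cv2.resize(cv2.imread('pics/s3.png')[140:300,240:400],(480,480),interpolation=cv2.INTER_CUBIC))
for a in (1.7,1.8,1.87,1.95,2.1): print(a,proj(c,M@[-.08*np.cos(a),0,.07+.08*np.sin(a)]+O)[0].round(1))
rows([arc(a,tl(a),max(-.008,-.02*(a-1.87))) for a in np.arange(1.87,2.8,.08)])"
```

```text
q [-0.181  0.66   1.481 -0.075  1.285  1.333] P [1.000e+01 1.000e-01 1.494e+02] 
 [[ 0.957 -0.001 -0.289]
 [ 0.    -1.     0.005]
 [-0.289 -0.005 -0.957]] F [-0.5  0.5  0.4] 8.85
1.7 [308.2 205.6]
1.8 [309.4 209.3]
1.87 [310.2 212.1]
1.95 [311.1 215.5]
2.1 [312.8 222. ]
[ 8.0000e-03  1.5100e-01 -1.7143e+01] err 0.0000 dq 0.01 q3-5 [ 1.48 -0.08  1.29]
[ 1.5000e-02  1.5200e-01 -2.1727e+01] err 0.0000 dq 0.11 q3-5 [ 1.4  -0.09  1.41]
[ 2.300e-02  1.520e-01 -2.631e+01] err 0.0000 dq 0.11 q3-5 [ 1.33 -0.11  1.51]
[ 3.0000e-02  1.5100e-01 -3.0894e+01] err 0.0000 dq 0.11 q3-5 [ 1.25 -0.12  1.62]
[  0.037   0.15  -35.   ] err 0.0000 dq 0.09 q3-5 [ 1.18 -0.13  1.72]
[  0.043   0.147 -35.   ] err 0.0000 dq 0.02 q3-5 [ 1.16 -0.13  1.72]
[  0.048   0.143 -35.   ] err 0.0000 dq 0.01 q3-5 [ 1.15 -0.13  1.72]
[  0.052   0.138 -35.   ] err 0.0000 dq 0.01 q3-5 [ 1.14 -0.13  1.73]
[  0.056   0.133 -35.   ] err 0.0000 dq 0.01 q3-5 [ 1.13 -0.13  1.73]
[  0.06    0.128 -35.   ] err 0.0000 dq 0.01 q3-5 [ 1.12 -0.13  1.72]
[  0.063   0.122 -35.   ] err 0.0000 dq 0.01 q3-5 [ 1.11 -0.13  1.72]
[  0.065   0.116 -35.   ] err 0.0000 dq 0.01 q3-5 [ 1.1  -0.13  1.72]
-0.00 0.00 -0.01 -0.00 -0.00 0.00 0; 0.06 0.00 -0.04 -0.00 -0.05 0.00 0; 0.13 0.00 -0.06 -0.00 -0.11 0.00 0; 0.20 0.00 -0.08 -0.00 -0.16 0.00 0; 0.28 0.00 -0.08 -0.00 -0.20 0.00 0; 0.34 0.00 -0.07 -0.00 -0.20 0.00 0; 0.40 0.00 -0.05 -0.00 -0.20 0.00 0; 0.45 0.00 -0.02 -0.00 -0.20 0.00 0; 0.51 0.00 0.02 -0.00 -0.20 0.00 0; 0.56 0.00 0.06 -0.00 -0.20 0.00 0; 0.60 0.00 0.11 -0.00 -0.20 0.00 0; 0.64 0.00 0.15 -0.00 -0.20 0.00 0
```

View pics/c3.png

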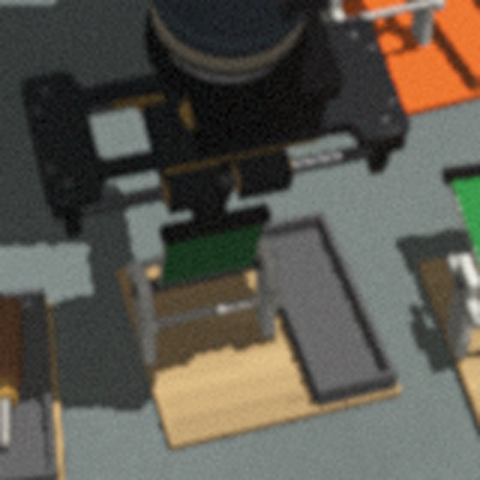

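The bar centre at pixel (312,214) gives an angle of about 1.92 rad, past upright and still held in contact. Continuing down the far side.

move_arm(
  moves="0.06 0 -0.04 0 -0.05 0 0; 0.13 0 -0.06 0 -0.11 0 0; 0.2 0 -0.08 0 -0.16 0 0; 0.28 0 -0.08 0 -0.2 0 0; 0.34 0 -0.07 0 -0.2 0 0; 0.4 0 -0.05 0 -0.2 0 0; 0.45 0 -0.02 0 -0.2 0 0; 0.51 0 0.02 0 -0.2 0 0; 0.56 0 0.06 0 -0.2 0 0; 0.6 0 0.11 0 -0.2 0 0; 0.64 0 0.15 0 -0.2 0 0; 0.64 0 0.15 0 -0.2 0 0",
)

```text
time: 10.1
position: [0.608, -0.0055, 0.117]
tool_rot: [0.953, 0.042, -0.299, 0.011]
ft_force: [0.3, -0.4, 0.1]
grip_width: 0.0005
grip_force: 0.0
```

```bash
python3 -c "
from plan import *
st();c=snap('scene','s4')
cv2.imwrite('pics/c4.png',cv2.resize(cv2.imread('pics/s4.png')[140:300,240:400],(480,480),interpolation=cv2.INTER_CUBIC))
for a in (2.5,2.6,2.7,2.8,2.9,3.14): print(a,(3*(proj(c,M@[-.08*np.cos(a),0,.07+.08*np.sin(a)]+O)[0]-[240,140])).round(1))
rows([arc(a,-35,-.008) for a in np.arange(2.75,3.15,.065)])"
```

```text
q [-0.133  0.915  1.11  -0.123  1.714  1.371] P [ 64.8  -0.2 117. ] 
 [[ 0.82  -0.002 -0.572]
 [-0.    -1.     0.004]
 [-0.572 -0.003 -0.82 ]] F [ 0.2 -0.4  0.1] 10.1
2.5 [230.  301.1]
2.6 [232.1 314.4]
2.7 [234.  327.2]
2.8 [235.4 339.4]
2.9 [236.5 350.7]
3.14 [237.6 373.9]
[  0.065   0.116 -35.   ] err 0.0000 dq 0.01 q3-5 [ 1.1  -0.13  1.72]
[  0.067   0.111 -35.   ] err 0.0000 dq 0.01 q3-5 [ 1.1  -0.13  1.72]
[  0.069   0.106 -35.   ] err 0.0000 dq 0.01 q3-5 [ 1.09 -0.13  1.71]
[  0.07    0.101 -35.   ] err 0.0000 dq 0.01 q3-5 [ 1.09 -0.13  1.71]
[  0.071   0.096 -35.   ] err 0.0000 dq 0.01 q3-5 [ 1.09 -0.12  1.7 ]
[  0.071   0.091 -35.   ] err 0.0000 dq 0.01 q3-5 [ 1.09 -0.12  1.69]
[  0.071   0.086 -35.   ] err 0.0000 dq 0.01 q3-5 [ 1.09 -0.12  1.69]
0.01 -0.00 0.01 -0.00 -0.00 -0.00 0; 0.05 -0.00 0.04 -0.00 -0.00 -0.00 0; 0.10 -0.00 0.07 -0.00 -0.00 -0.00 0; 0.13 -0.00 0.10 -0.00 -0.00 -0.00 0; 0.17 -0.00 0.14 -0.00 -0.00 -0.00 0; 0.20 -0.00 0.18 -0.00 -0.00 -0.00 0; 0.24 -0.00 0.22 -0.00 -0.00 -0.00 0
```

View pics/c4.png

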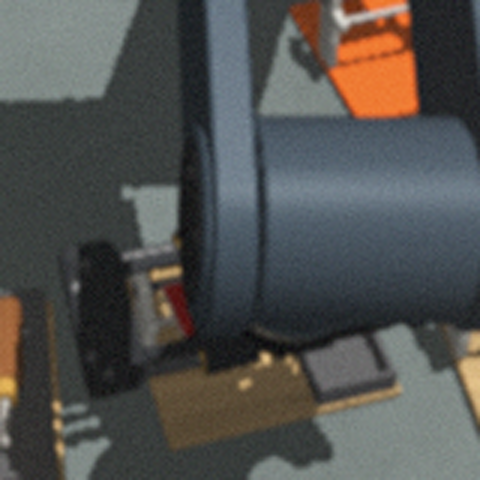

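The red face is visible at crop (180,310). The rest is hidden behind the wrist. I go on to the stop and watch the force.

move_arm(
  moves="0.05 0 0.04 0 0 0 0; 0.1 0 0.07 0 0 0 0; 0.13 0 0.1 0 0 0 0; 0.17 0 0.14 0 0 0 0; 0.2 0 0.18 0 0 0 0; 0.24 0 0.22 0 0 0 0; 0.24 0 0.22 0 0 0 0",
)

```text
time: 10.85
position: [0.6145, -0.005, 0.0869]
tool_rot: [0.953, 0.041, -0.301, 0.012]
ft_force: [-1.3, 0.4, 2.8]
grip_width: 0.0005
grip_force: 3.0
```

move_arm(
  moves="0.01 0 0.01 0 0 0 0; 0.02 0 0.02 0 0 0 0; 0.02 0 0.02 0 0 0 0",
)

```text
time: 11.15
position: [0.6145, -0.005, 0.0864]
tool_rot: [0.953, 0.041, -0.301, 0.012]
ft_force: [-2.9, 0.6, 10.7]
grip_width: 0.0004
grip_force: 6.5
```

The force rises at the stop (2.8 to 10.7 N for 2 mm more), so the flag is level. Retreating up and back.

move_arm(
  moves="-0.1 0 0 0 0 0 0; -0.2 0 0 0 0 0 0; -0.35 0 -0.2 0 0 0 0; -0.5 0 -0.4 0 0 0 0; -0.7 0 -0.65 0 0 0 0; -0.9 0 -0.85 0 0 0 0; -0.9 0 -0.85 0 0 0 0",
)

```text
time: 11.85
position: [0.5919, -0.0077, 0.2086]
tool_rot: [0.954, 0.041, -0.295, 0.012]
ft_force: [0.6, -1.1, 0.4]
grip_width: 0.0004
grip_force: 0.0
```

move_arm(
  moves="-0.2 0 -0.2 0 0.1 0 0; -0.4 0 -0.4 0 0.18 0 0; -0.6 0 -0.6 0 0.27 0 0; -0.8 0 -0.8 0 0.36 0 0; -0.8 0 -0.8 0 0.36 0 0; -0.8 0 -0.8 0 0.36 0 0",
)

```text
time: 12.45
position: [0.5699, -0.0094, 0.3163]
tool_rot: [0.999, 0.043, -0.021, -0.0]
ft_force: [-0.2, 0.2, 0.0]
grip_width: 0.0006
grip_force: 0.0
```

```bash
python3 -c "
from plan import *
st();c=snap('scene','s5');t=snap('top','t5')
for a in (2.9,3.0,3.07,3.14): print(a,*[proj(c,M@[-.08*np.cos(a),y,.07+.08*np.sin(a)]+O)[0].round(1) for y in(-.032,0,.032)])"
```

```text
q [-0.207  0.385  1.439 -0.01   1.358  1.28 ] P [ 26.5  -0.7 316.3] 
 [[ 0.999 -0.003 -0.042]
 [-0.003 -1.     0.003]
 [-0.042 -0.002 -0.999]] F [-0.1  0.3  0. ] 12.45
2.9 [300.9 261. ] [318.8 256.9] [336.6 252.9]
3.0 [301.2 264.4] [319.1 260.4] [336.7 256.4]
3.07 [301.4 266.6] [319.2 262.6] [336.7 258.6]
3.14 [301.5 268.7] [319.2 264.6] [336.7 260.6]
```

View pics/s5.png

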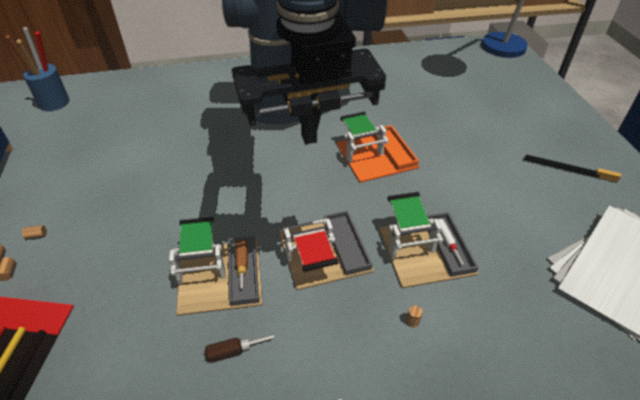

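The flag lies on the far side with its red face up, bar near (318,265). The other flags, tools and cork are unchanged. One close crop to check that it is level.

```bash
python3 -c "
from plan import *
cv2.imwrite('pics/c5.png',cv2.resize(cv2.imread('pics/s5.png')[205:285,280:380],None,fx=8,fy=7.5,interpolation=cv2.INTER_CUBIC))
print(([[301.5,268.7],[336.7,260.6]]-np.array([280,205]))*[8,7.5])"
```

```text
[[172.   477.75]
 [453.6  417.  ]]
```

View pics/c5.png

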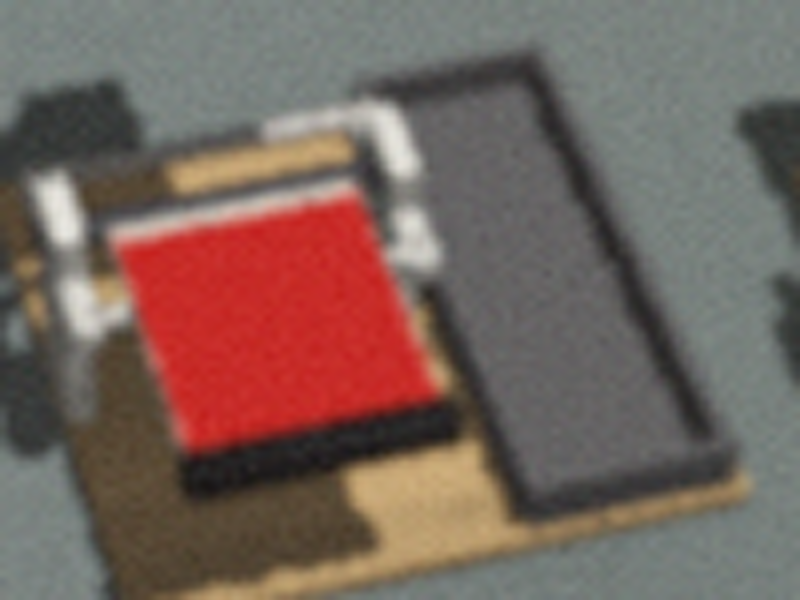

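The bar's ends at (188,473) and (458,420) agree with the level prediction of (172,478) and (454,417), so the flag is flat. Handing in.

```bash
python3 -c "
from rig import robot
print(robot.hand_in())"
```

```text
the job is handed in; nothing more can be done
None
```

The empty-tray station's flag now lies flat on the far side, red face up; in the pictures the other two flags, the tools and the cork are where they were, and the job is handed in.

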